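# Start the flange nut on the hold-down clamp stud

## Task

Fetch the steel flange nut from the bench and set it, flange down, over the upright stud of the hold-down clamp. Back it off (counter-clockwise seen from above) until you feel it drop into the thread, then turn it clockwise until its flange sits flat on the strap; use a light hand throughout, and leave the other things on the bench where they are.

Things in the scene. Friction and masses are not known exactly. Their poses are not given: they have to be found in the camera images.
- nut_mid (a point): Centre of the loose steel flange nut, 15 mm above its underside; z is its axis, up. It lies flange down on the bench. 30 mm high, about 0.22 kg: flange 56 mm across, 6 mm thick, below a hexagon 24 mm high and 40 mm across flats; the flats face its x axis and every 60 degrees from it.
- nut: The same nut; origin at the centre of its underside. Bore 31 mm, narrowed to 22.6 mm in the top 8 mm, open through; in it, 5 mm above the underside, three thread lugs (3.5 mm thick, 120 degrees apart) reach in to 11.3 mm from the axis. If it binds before it has dropped, it is cocked on a nib: lift it about 10 mm, turn it on (counter-clockwise) a little and set it down again.
- seat (a point): On the stud's axis at the strap's top face (55 mm above the bench): the nut's underside finally sits here; z up. The strap is dark steel, 60 mm wide (x), 200 mm long (y). Nut_mid is 15 mm above this point when seated. From the drop, about 80 degrees clockwise brings the flange down to the strap; 30 degrees more and the thread is tight.
- stud_tip (a point): Top of the fixed upright steel stud, on its axis, 49 mm above the strap; z up. The plain end is 20 mm across, its last 8 mm tapered to 12 mm. Thread: right-hand, coarse, 29 mm outside diameter, three starts, lead 27 mm a turn. How its starts lie round the stud differs each time and cannot be read from any pose.
- thread_start (a point): On the stud's axis, 17 mm above the strap: level lands on which the lugs of a newly set nut rest (nut_mid 12 mm above this point). A 4 mm tall nib at each land's end stops it turning clockwise (it may first perch on it). Within 120 degrees counter-clockwise a loosely held nut falls 7 to 9 mm through 5 mm gaps into the thread, and the next nibs stop it there.
- clamp: The hold-down clamp, fixed to the bench: strap, timber block under it (130 x 90 x 45 mm, its middle 85 mm along +y), step block (at -y) and stud. Origin on the stud's axis at bench level. Nut and clamp are spoiled if forced together with more than 30 N.
- spray_can: Bystander: grey can, 54 mm across, 150 mm tall, standing; origin at its underside.
- screwdriver: Bystander: screwdriver lying on the bench beyond the clamp, about 200 mm long along its x.
- mug: Bystander: white mug, 76 mm across, 85 mm tall; origin at its underside.
- offcut: Bystander: loose wood block 100 x 60 x 38 mm; origin at its underside.
There are look-alikes about, which are no part of the job. Of the things that look like the nut, take the one that is farthest to the robot's left at the start.

How it is judged:
On the way, in this order (a step that is already met when the one before it is completed fails the run):
1. the nut is over the end of the stud, flange down, above the thread (horizontal distance between nut_mid and seat below 0.005 m and z of nut_mid in the frame of seat between 0.024 and 0.045 m), for 0.1 s.
2. the nut has dropped into the thread (horizontal distance between nut_mid and seat below 0.003 m and z of nut_mid in the frame of seat below 0.0228 m and angle between nut_mid's own z axis and vertical below 0.08 rad), for 0.1 s.
At the end, for the whole second after the job is handed in: The nut is screwed down on the stud: its axis within 3 mm of the stud's axis, its flange level (within 0.04 rad) and on the strap within 1.5 mm in height, at rest and let go (horizontal distance between nut_mid and seat below 0.003 m and z of nut_mid in the frame of seat between 0.0135 and 0.0165 m and angle between nut_mid's own z axis and vertical below 0.04 rad and linear speed of nut below 0.01 m/s); the robot touches nothing.
It fails at once if the nut is forced against the clamp or its stud with more than 30 N (contact force between nut and clamp above 30 N).
It fails at once if a bystander (spray can, screwdriver, mug or offcut) is moved more than 30 mm (distance of any of spray_can, screwdriver, mug, offcut from where it was at the start of the episode above 0.03 m).
It also fails if it takes over 70 s, if anything falls off the work surface, if the arm or the gripper's body presses on something with over 40 N, if the wrist force passes 120 N, or if a joint passes its speed limit or range.

## Robot

A 6-joint arm with a two-finger parallel gripper is mounted at the origin on the work surface. World frame = base frame: x ahead of the robot, y to its left, z up, the work surface at z = 0. Lengths are in m, angles in rad, forces in N, time in s.
With the tool pointing down it reaches from about 0.35 to 0.85 m from the base axis. Payload 8.1 kg.
Tool frame: the origin (TCP) lies midway between the tips of the shut fingers; the grasp point (between the pads) lies 19 mm behind it; z points along the fingers, y is the direction in which the jaws open and shut (so a half turn about z gives the same grasp; the last joint's range is limited). The gripper opens to 93 mm and grips with 3 to 60 N. Pads are 15 mm wide; open, the fingers measure 128 mm over their backs; the gripper's body (75 mm by 188 mm) begins 65 mm behind the grasp point.
Start: joints at [-1.417, 0.13, 1.488, -0, 1.523, -0.085], TCP at [0.142, -0.583, 0.219] pointing down, gripper open.
Joint ranges: [-2.96, 2.96], [-0.89, 2.26], [0.02, 2.5], [-1.34, 4.48], [0, 2.73], [-2.66, 2.66]. Speed limits (rad/s): [2.39, 2.39, 2.79, 3.14, 3.14, 3.14].

## Interface

Orientations are given as a rotation vector (axis times angle).
In Python, from plant import robot, optics, ticket gives the robot as it stands.
- The arm moves only by the tool send_rows, never from a script. Its argument "targets" is a list of rows, each a list of 3 entries, a list of its own where there are three numbers: the opening, from -1 (shut) to 1 (fully open), then the shift along the tool's x, y, z in mm, then the turn about the tool's z in rad. A call has 1 to 12 rows; each row shifts and turns the commanded pose from where the row before left it, along the tool's axes as they then stand; what a row does not reach is not made up. A row lasts 1/10 s, in which the tool goes at most 50 mm and 8.59 degrees, less where a joint would pass 70% of its speed; a pose out of reach is approached as far as the arm can. A call with a gripper value outside its range is refused whole. The fingers move at their own pace and stop on an object; "newtons" is the grip in N (left out, the last holds). Time passes only in rows, so rows that do not move let the fingers close. It gives the time, the measured TCP pose, the force and the opening at its end, in the units of the state.
- robot.read_state(): the state, without advancing time (a new reading comes with each control period).
- optics.read_camera(name): name is "side" or "top" or "wrist"; returns a dict with "color" (400x640x3 uint8, red, green, blue), "K" (3x3 intrinsics, pixels), "position" and "orientation" of the camera in the world. Camera axes: x right, y up, looking along -z (the intrinsics and any distortion apply to the point x, -y, -z); pixel columns grow to the right and rows downward; lengths in m; the calibration is good to about 2 mm. A picture is of the moment at which its call begins. There is no depth.
- ticket.close_job(): hands the job in, once; it reports no verdict.
Trained networks look in the newest picture that a camera, given by its name, has taken for a name from the list of things; names that differ only in an ending like _2 or _b are one class to them, and where a whole thing is asked for, a point or a joint stands for the part that bears it (a point fixed in the world has none). Each returns a list of dicts, best first, with "confidence" (0 to 1); they miss things now and then, are a little off and sometimes report something else, mostly with a low value. They report only what shows in the picture. A call takes as long as a camera call. They do not tell look-alikes from the thing itself.
- optics.cut_out(camera, name): "region" (400x640 bool, what is visible of it) and "point" ([column, row] in pixels, amid what is visible of it).
The state is a dict: "t": time; "q": joint angles; "dq": joint speeds; "joint_torque": joint torques, N m; "tool_pos": TCP position; "orientation": TCP orientation; "force": force on the tool from outside, world axes, zero at the start; "wrist_torque": the same for the moment, N m; "opening": finger opening in m.
Only numpy, scipy, OpenCV 4.12 (cv2) and the standard library are available. Lean on these libraries where they do the work, as an engineer would, in place of code of your own. Each camera call takes 0.05 s, during which the arm holds its last target.

## Working session

There is one attempt and no reset: what is moved stays moved. The work goes in short steps, Python scripts to look and compute and a tool call to move; the robot and the scene stay as the last step left them, time stands still between calls to the robot, and variables do not carry over. Pictures are saved under pics/ and viewed, and the job is handed in when it is done.

Besides the shell and the picture viewer there is one more tool, called after "Emit:" as name(argument=value, ...), one argument or row to a line, values as JSON. send_rows: Moves the arm, as the interface text tells. Its arguments: {"type":"object","properties":{"targets":{"type":"array","items":{"type":"array"}},"newtons":{"type":"number"}},"required":["targets"]}

```bash
ls; mkdir -p pics
python3 - <<'E'
from plant import robot, optics, ticket
import cv2
s=robot.read_state(); print(s)
for n in ['side','top','wrist']:
    c=optics.read_camera(n); cv2.imwrite(f'pics/{n}0.png',c['color'][:,:,::-1]); print(n,c['K'],c['position'],c['orientation'],[k for k in c])
    for k in ['nut','clamp','stud_tip','spray_can','screwdriver','mug','offcut']:
        print(n,k,[(round(d['confidence'],2),d['point'],d['region'].sum()) for d in optics.cut_out(n,k)])
E
```

```text
pics
{'t': 0.0, 'q': array([-1.41740687e+00,  1.31159070e-01,  1.48927020e+00,  9.78467943e-06,
        1.52297923e+00, -8.54180864e-02]), 'dq': array([ 6.84605162e-04,  1.18493509e-04,  4.74820858e-05, -2.57332089e-04,
       -1.26185298e-03,  1.82986174e-03]), 'joint_torque': array([-4.88038386e-04, -5.59834599e+01, -4.91770864e+01,  7.67014339e-02,
        3.54191009e-02, -2.00251811e-04]), 'tool_pos': array([ 0.14185539, -0.58241339,  0.21759367]), 'orientation': array([-3.11742188e+00, -3.74010329e-01,  8.15299517e-05]), 'force': array([-0.53644673, -1.06366719, -0.57918898]), 'wrist_torque': array([2.37439894e-05, 2.78856056e-04, 3.31801969e-02]), 'opening': 0.09300829344951145}
side [[439.66617221   0.         318.24515532]
 [  0.         439.66617221 200.47761836]
 [  0.           0.           1.        ]] [ 0.23589584 -0.76994928  0.82798274] [ 0.83684795 -0.19039663 -0.37351481] ['color', 'K', 'position', 'orientation']
side nut [(0.77, [418.2, 299.2], np.int64(488)), (0.67, [342.5, 281.9], np.int64(425)), (0.64, [376.8, 316.3], np.int64(486)), (0.64, [410.3, 344.1], np.int
[... 761 characters left out ...]
2.5], np.int64(228))]
top clamp []
top stud_tip [(0.7, [264.6, 224.9], np.int64(2477))]
top spray_can [(0.59, [374.9, 157.8], np.int64(516))]
top screwdriver [(0.83, [332.9, 145.0], np.int64(306)), (0.47, [377.8, 159.1], np.int64(581))]
top mug [(0.74, [441.8, 249.4], np.int64(863))]
top offcut [(0.8, [171.9, 259.3], np.int64(873))]
wrist [[346.70536568   0.         319.38574251]
 [  0.         346.70536568 200.81866555]
 [  0.           0.           1.        ]] [ 0.20661788 -0.56891747  0.38421408] [-0.20732969  0.16111559 -1.32402786] ['color', 'K', 'position', 'orientation']
wrist nut []
wrist clamp []
wrist stud_tip []
wrist spray_can []
wrist screwdriver []
wrist mug []
wrist offcut []
```

View pics/side0.png

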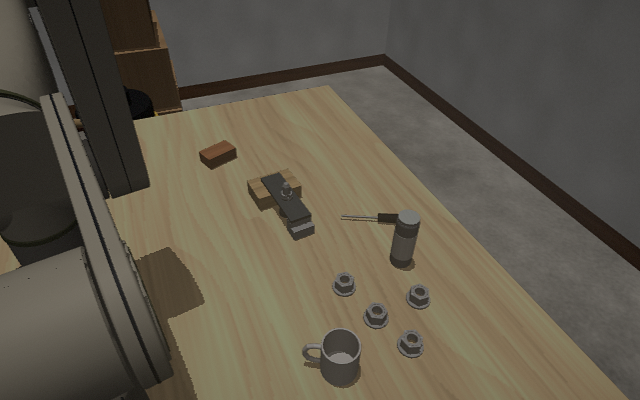

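View pics/top0.png

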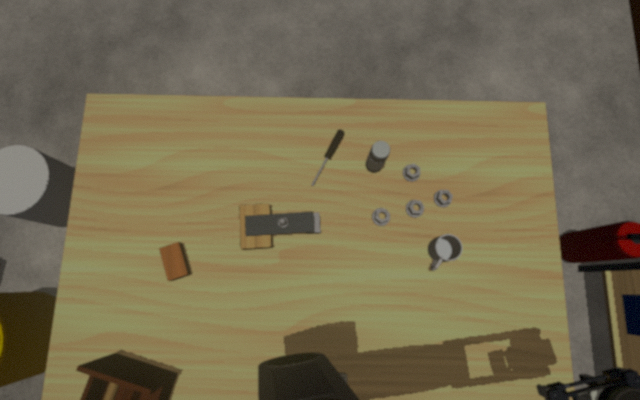

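```bash
cat > h.py <<'E'
import numpy as np, cv2
from scipy.spatial.transform import Rotation as R
def proj(c,P):
    P=np.atleast_2d(P); p=R.from_rotvec(c['orientation']).inv().apply(P-c['position'])
    u=c['K'][0,0]*p[:,0]/-p[:,2]+c['K'][0,2]; v=c['K'][1,1]*(-p[:,1])/-p[:,2]+c['K'][1,2]
    return np.c_[u,v]
def ray(c,uv):
    K=c['K']; d=np.array([(uv[0]-K[0,2])/K[0,0],-(uv[1]-K[1,2])/K[1,1],-1.])
    return R.from_rotvec(c['orientation']).apply(d/np.linalg.norm(d))
def plane(c,uv,z):
    d=ray(c,uv); return c['position']+d*(z-c['position'][2])/d[2]
def tri(obs):
    A=np.zeros((3,3));b=np.zeros(3)
    for c,uv in obs:
        d=ray(c,uv);M=np.eye(3)-np.outer(d,d);A+=M;b+=M@c['position']
    X=np.linalg.solve(A,b); return X,[np.round(proj(c,X)[0]-uv,1) for c,uv in obs]
E
python3 - <<'E'
from plant import robot, optics, ticket
from h import *
S=optics.read_camera('side');T=optics.read_camera('top')
for uv in [(442.4,199.8),(415.1,207.9),(379.7,217.6),(411.9,172.5)]: print('top',uv,plane(T,uv,.015))
for uv in [(418.2,299.2),(342.5,281.9),(376.8,316.3),(410.3,344.1)]: print('side',uv,plane(S,uv,.015))
E
```

```text
top (442.4, 199.8) [ 0.61073152 -0.39807913  0.015     ]
top (415.1, 207.9) [ 0.58394163 -0.31413168  0.015     ]
top (379.7, 217.6) [ 0.55198439 -0.20631572  0.015     ]
top (411.9, 172.5) [ 0.69527205 -0.30751171  0.015     ]
side (418.2, 299.2) [ 0.69269855 -0.31531821  0.015     ]
side (342.5, 281.9) [ 0.55635302 -0.20622986  0.015     ]
side (376.8, 316.3) [ 0.58458424 -0.31898306  0.015     ]
side (410.3, 344.1) [ 0.61577425 -0.4041813   0.015     ]
```

Nut-like things in the top view: (380,217) at y≈-0.206, (415,208) at y≈-0.314, (412,172) at y≈-0.308 and (442,199) at y≈-0.398. In the side view these are (343,282), (377,316), (418,297) and (410,344). The one farthest left (+y) is top (380,217) / side (343,282).

Run:
```python
from plant import robot, optics, ticket
from h import *
S=optics.read_camera('side');T=optics.read_camera('top')
print('nut',tri([(T,(379.7,217.6)),(S,(342.5,281.9))]))
print('can/mug',plane(T,(374,168),.0),plane(T,(441,250),.04), plane(T,(171,259),.02))
i=S['color'];a=cv2.resize(i[160:250,230:330],None,fx=4,fy=4,interpolation=3)
j=T['color'];b=cv2.resize(j[190:260,230:330],None,fx=4,fy=4,interpolation=3)
k=cv2.resize(T['color'][190:240,355:455],None,fx=4,fy=4,interpolation=3)
cv2.imwrite('pics/crop1.png',np.clip(np.vstack([a[:,:400],b])*1.5,0,255).astype(np.uint8)[:600,:,::-1])
cv2.imwrite('pics/crop2.png',np.clip(k*1.5,0,255).astype(np.uint8)[:,:,::-1])
s=robot.read_state();Rm=R.from_rotvec(s['orientation']);print(Rm.as_matrix().round(3))
d=np.array([.50,-.215,.25])-s['tool_pos'];print('tool shift',Rm.inv().apply(d)*1000)
print(plane(T,(283,223),.104))
```

```text
nut (array([ 0.55382326, -0.20673193,  0.01606559]), [array([ 0.2, -0.7]), array([-0.9,  0.2])])
can/mug [ 0.71195883 -0.19261142  0.        ] [ 0.45579673 -0.37954888  0.04      ] [0.41536961 0.41113763 0.02      ]
[[ 0.972  0.237 -0.   ]
 [ 0.237 -0.972  0.   ]
 [-0.    -0.    -1.   ]]
tool shift [ 434.95982997 -272.83159019  -31.37109783]
[0.51656357 0.07710994 0.104     ]
```

View pics/crop1.png

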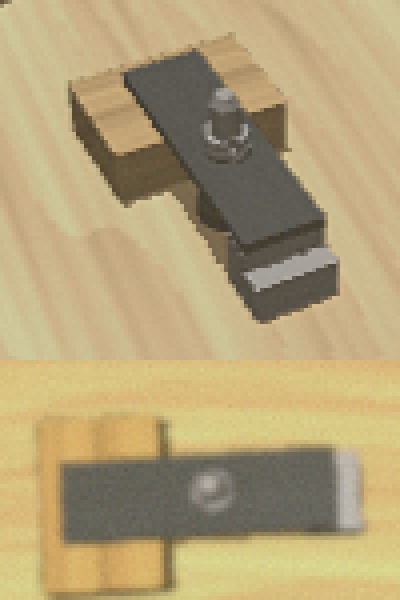

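View pics/crop2.png

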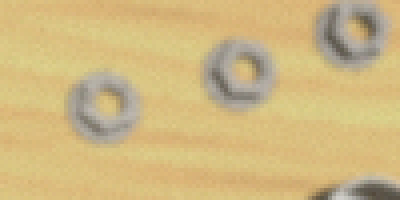

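The leftmost nut in crop 2, at (103,107), is a flanged hex like its neighbours. The stud tip shows at top (283,222) and side (285,183). I'm moving the wrist camera near the nut.

Emit:
send_rows(
  targets=[
    [1,[36,-23,-3],0],
    [1,[36,-23,-3],0],
    [1,[36,-23,-3],0],
    [1,[36,-23,-3],0],
    [1,[36,-23,-3],0],
    [1,[36,-23,-3],0],
    [1,[36,-23,-3],0],
    [1,[36,-23,-3],0],
    [1,[36,-23,-3],0],
    [1,[36,-23,-3],0],
    [1,[36,-23,-1],0],
    [1,[36,-20,0],0],
  ],
)

```text
t: 2.6
tool_pos: [0.4983, -0.214, 0.2502]
orientation: [3.119, 0.375, 0.001]
force: [0.8, -0.6, -1.0]
opening: 0.093
```

Run:
```python
from plant import robot, optics, ticket
from h import *
W=optics.read_camera('wrist');cv2.imwrite('pics/w1.png',W['color'][:,:,::-1])
s=robot.read_state();print(s['t'],s['tool_pos'],s['q'],W['position'],W['orientation'],s['force'])
print([(round(d['confidence'],2),d['point'],plane(W,d['point'],.015)) for d in optics.cut_out('wrist','nut')])
```

```text
2.65 [ 0.50171662 -0.2097711   0.24985698] [-0.49273992 -0.03501803  1.60231388  0.00348678  1.57277824  0.83614642] [ 0.56282342 -0.1998052   0.41583891] [-0.20709955  0.15998222 -1.32387125] [-1.52895527  4.21989416 -1.43335888]
[(0.94, [418.0, 117.6], array([ 0.58654129, -0.3089592 ,  0.015     ])), (0.85, [501.2, 105.7], array([ 0.62098269, -0.39528627,  0.015     ])), (0.66, [320.2, 126.3], array([ 0.55108209, -0.20439074,  0.015     ])), (0.55, [441.9, 17.1], array([ 0.69085649, -0.30209195,  0.015     ]))]
```

View pics/w1.png

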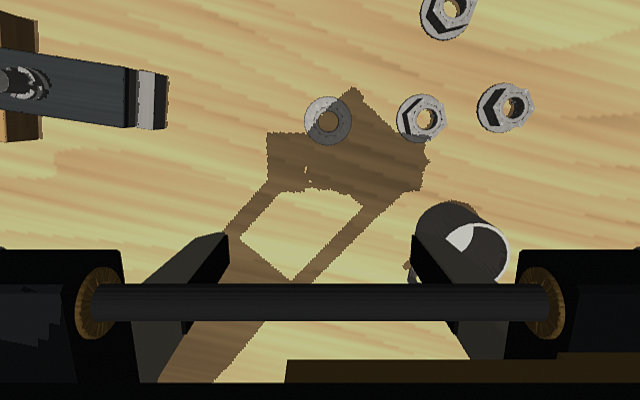

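Run:
```python
from plant import robot, optics, ticket
from h import *
W=optics.read_camera('wrist')
s=robot.read_state();print(s['t'],s['tool_pos'],s['q'],W['position'],W['orientation'],s['force'])
print([(round(d['confidence'],2),d['point'],plane(W,d['point'],.015)) for d in optics.cut_out('wrist','nut')])
i=cv2.resize(W['color'][85:160,285:385],None,fx=8,fy=8,interpolation=3)
cv2.imwrite('pics/w2.png',np.clip(i*1.5,0,255).astype(np.uint8)[:,:,::-1])
```

```text
2.75 [ 0.4984073  -0.21359183  0.24952071] [-4.99626694e-01 -3.71444352e-02  1.60499167e+00  2.73428547e-04
  1.57389981e+00  8.28473551e-01] [ 0.5642349  -0.19769992  0.41529464] [-0.20572563  0.16037494 -1.31932128] [-0.05448039 -0.05673623  0.44060066]
[(0.94, [322.0, 121.5], array([ 0.55824377, -0.20232311,  0.015     ])), (0.89, [503.6, 110.3], array([ 0.6192156 , -0.39621797,  0.015     ])), (0.77, [419.1, 119.8], array([ 0.58649234, -0.30780186,  0.015     ])), (0.55, [444.5, 18.4], array([ 0.69207335, -0.30161428,  0.015     ]))]
```

View pics/w2.png

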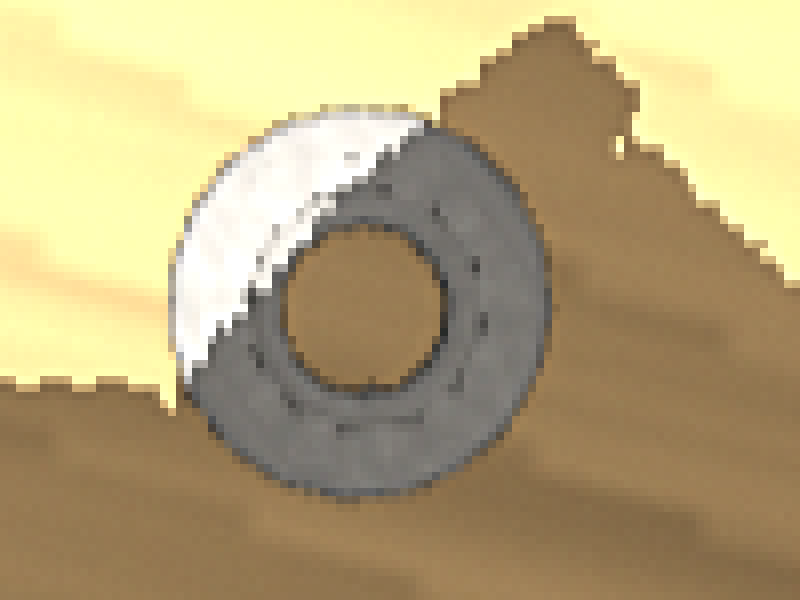

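Emit:
send_rows(
  targets=[
    [1,[-23,-32,20],0],
    [1,[-23,-32,20],0],
    [1,[0,0,0],0],
    [1,[0,0,0],0],
  ],
)

```text
t: 3.2
tool_pos: [0.4359, -0.1646, 0.2089]
orientation: [-3.119, -0.373, 0.002]
force: [0.1, 0.1, 1.3]
opening: 0.0928
```

Run:
```python
from plant import robot, optics, ticket
from h import *
W=optics.read_camera('wrist')
s=robot.read_state();print(s['t'],s['tool_pos'],s['q'],W['position'],W['orientation'],s['force'])
L=optics.cut_out('wrist','nut')
print([(round(d['confidence'],2),d['point'],plane(W,d['point'],.015)) for d in L])
cv2.imwrite('pics/w3.png',W['color'][:,:,::-1])
u,v=map(int,proj(W,[.556,-.204,.015])[0]);print(u,v)
i=cv2.resize(W['color'][max(0,v-37):v+38,u-50:u+50],None,fx=8,fy=8,interpolation=3)
cv2.imwrite('pics/w4.png',np.clip(i*1.3,0,255).astype(np.uint8)[:,:,::-1])
np.save('pics/w3.npy',{**W},allow_pickle=True)
```

```text
3.25 [ 0.43735751 -0.16539386  0.21049098] [-4.70967888e-01 -2.33943385e-01  1.85477047e+00 -3.62947355e-04
  1.51884330e+00  8.62293069e-01] [ 0.50071571 -0.15059861  0.37439438] [-0.2078271   0.16221946 -1.3249744 ] [-0.19227012 -1.05602072  0.747015  ]
[(0.87, [499.6, 69.3], array([ 0.5837934 , -0.31175649,  0.015     ])), (0.77, [385.2, 71.4], array([ 0.55549719, -0.20376235,  0.015     ])), (0.7, [598.4, 52.6], array([ 0.62069372, -0.39906491,  0.015     ])), (0.65, [96.1, 36.9], array([0.51998258, 0.07330944, 0.015     ]))]
385 70
```

View pics/w3.png

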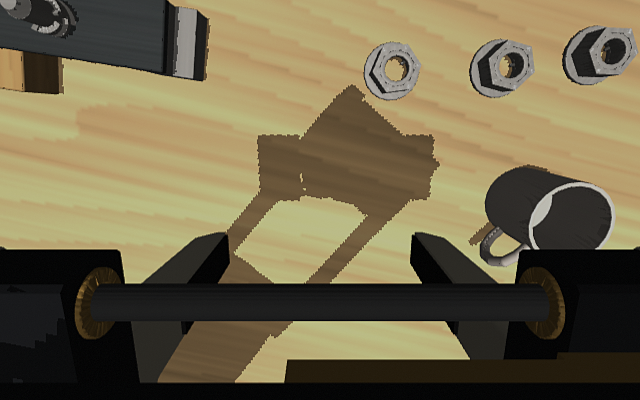

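View pics/w4.png

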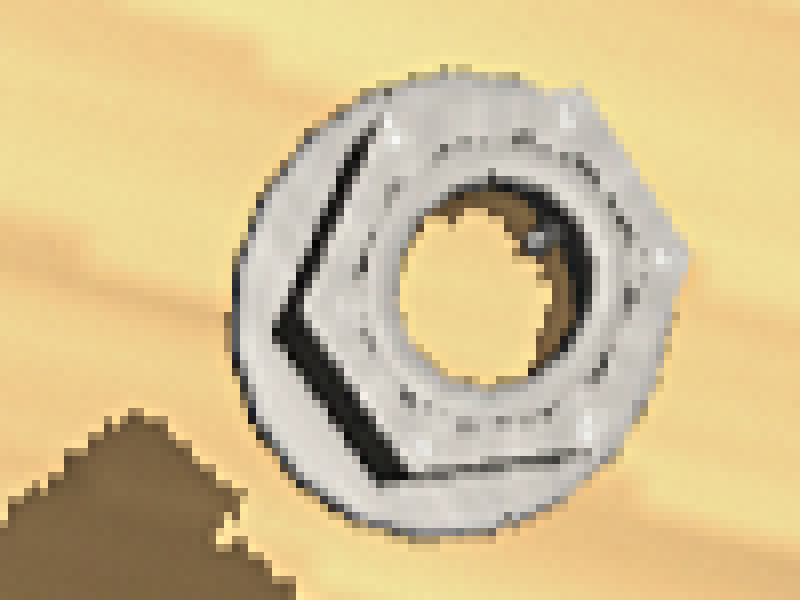

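Run:
```python
from h import *
W=np.load('pics/w3.npy',allow_pickle=True).item()
c=[(380,118),(300,303),(408,472),(590,452),(685,250),(580,90)]
P=np.array([plane(W,(335+(x+.5)/8-.5,33+(y+.5)/8-.5),.03) for x,y in c])
ctr=P.mean(0);print(ctr,np.linalg.norm(P-ctr,axis=1)*1000)
a=np.degrees(np.arctan2(*(P-ctr)[:,[1,0]].T));print(a%60)
m=np.degrees(np.angle(np.exp(1j*np.radians(a*6)).mean()))/6;print('corner dir mod60',m,'flat normal',m+30)
# holes: bore centre at top z=.03
print(plane(W,(335+495/8,33+285/8),.03))
print(W['position'])
```

```text
[ 0.55854087 -0.21035572  0.03      ] [22.48534564 22.27483232 22.8404794  22.81145822 22.76899655 22.77493739]
[51.15668245 49.47103175 51.43358218 47.85095658 52.72327814 49.87937611]
corner dir mod60 -9.579538098946655 flat normal 20.420461901053343
[ 0.55814485 -0.2114628   0.03      ]
[ 0.50071571 -0.15059861  0.37439438]
```

Run:
```python
from plant import robot, optics, ticket
from h import *
W=np.load('pics/w3.npy',allow_pickle=True).item()
W2=dict(W,position=np.array([ 0.5642349,-0.19769992,0.41529464]),orientation=np.array([-0.20572563,0.16037494,-1.31932128]))
a=(335+494/8,33+290/8); b=(285+364/8,85+305/8)
print(tri([(W,a),(W2,b)]),plane(W2,b,.03))
s=robot.read_state();Rm=R.from_rotvec(s['orientation']);print(s['tool_pos'],np.degrees(np.arctan2(Rm.as_matrix()[1,0],Rm.as_matrix()[0,0])))
d=np.array([.5575,-.2095,.1])-np.array([.4365,-.165,.2095]);print(Rm.inv().apply(d)*1000)
S=optics.read_camera('side');T=optics.read_camera('top')
for n,i,(u,v) in [('t',T,(380,217)),('s',S,(343,282))]:
    k=cv2.resize(i['color'][v-25:v+25,u-25:u+25],None,fx=8,fy=8,interpolation=3);cv2.imwrite(f'pics/n{n}.png',k[:,:,::-1])
    if n=='t': K=k
cv2.imwrite('pics/n.png',np.hstack([K,k])[:,:,::-1])
np.save('pics/ST.npy',{'S':S,'T':T},allow_pickle=True)
```

```text
(array([ 0.55869106, -0.21204383,  0.02498246]), [array([-0.3, -0.4]), array([0.2, 0.3])]) [ 0.55903448 -0.21151435  0.03      ]
[ 0.43818536 -0.16575059  0.21130055] 13.606312648174116
[106.88232471  71.45887435 109.91495777]
```

View pics/n.png

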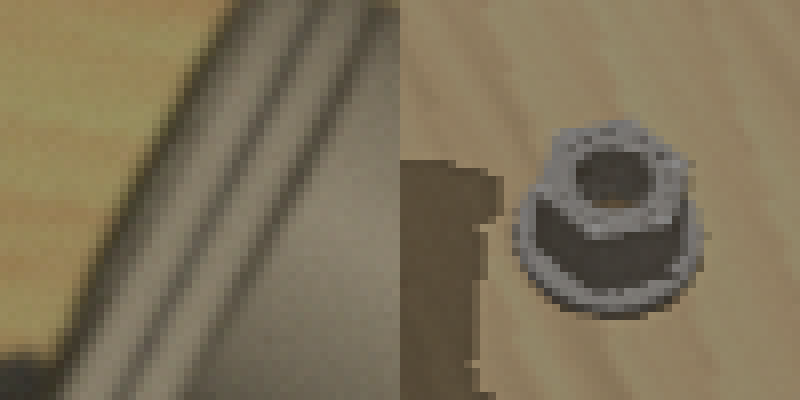

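Emit:
send_rows(
  targets=[
    [1,[36,24,23],0],
    [1,[36,24,23],0],
    [1,[35,24,23],0],
    [1,[0,0,0],-0.128],
    [1,[0,0,0],-0.128],
    [1,[0,0,0],-0.128],
    [1,[0,0,0],-0.128],
    [1,[0,0,0],-0.128],
    [1,[0,0,0],0],
    [1,[0,0,0],0],
  ],
)

```text
t: 4.4
tool_pos: [0.559, -0.2095, 0.1411]
orientation: [2.845, 1.33, 0.001]
force: [0.2, 0.8, 0.0]
opening: 0.0929
```

```bash
cat > st.py <<'E'
from plant import robot, optics, ticket
from h import *
def snap(n):
    W=optics.read_camera('wrist');s=robot.read_state();M=R.from_rotvec(s['orientation']).as_matrix()
    cv2.imwrite(f'pics/{n}.png',W['color'][:,:,::-1])
    print(s['t'],'tcp',s['tool_pos'].round(4),'th',np.degrees(np.arctan2(M[1,0],M[0,0])).round(2),'tilt',np.degrees(np.arccos(-M[2,2])).round(2),'F',s['force'].round(1),'op',round(s['opening'],4),'q6',s['q'][5].round(2))
    np.save(f'pics/{n}.npy',{**W},allow_pickle=True)
    return W,s,M
E
python3 - <<'E'
from st import *
ST=np.load('pics/ST.npy',allow_pickle=True).item()
print('side z=.03',plane(ST['S'],(344.75,279),.03))
W,s,M=snap('w5')
print(proj(W,[.5585,-.2105,.03]),proj(W,s['tool_pos']))
E
```

```text
side z=.03 [ 0.55883788 -0.21107444  0.03      ]
4.45 tcp [ 0.5588 -0.2094  0.141 ] th 50.13 tilt 0.04 F [ 0.  -0.4  0.6] op 0.0929 q6 0.25
[[317.72752171 197.65369911]] [[316.30046267 246.44368657]]
```

View pics/w5.png

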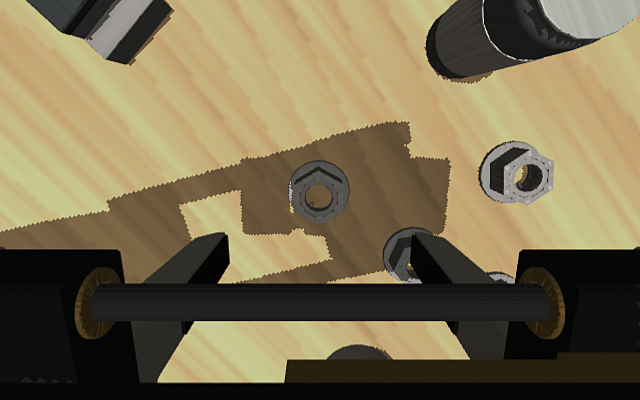

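The nut's hole is at (318,197), exactly where predicted, and its flats face the fingers. Descending.

Emit:
send_rows(
  targets=[
    [1,[0,-1,40],0.005],
    [1,[0,0,40],0],
    [1,[0,0,30],0],
    [1,[0,0,15],0],
    [1,[0,0,5],0],
    [1,[0,0,0],0],
  ],
  newtons=25,
)

```text
t: 5.05
tool_pos: [0.5578, -0.2085, 0.011]
orientation: [2.847, 1.328, 0.0]
force: [0.5, -0.2, 0.6]
opening: 0.0931
```

Run:
```python
from st import *
W,s,M=snap('w6')
```

```text
5.1 tcp [ 0.5586 -0.2088  0.0121] th 50.03 tilt 0.11 F [ 0.1  0.1 -0.2] op 0.0931 q6 0.25
```

View pics/w6.png

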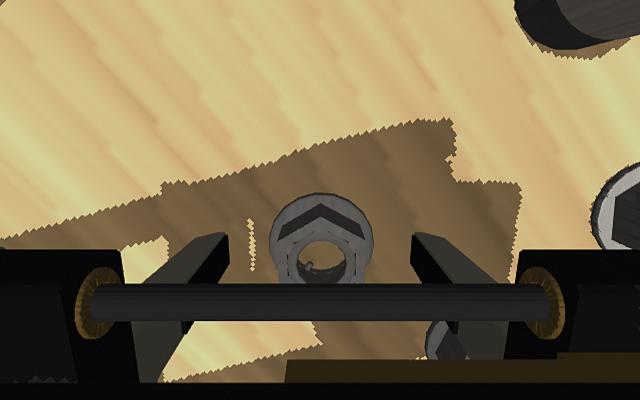

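Emit:
send_rows(
  targets=[
    [1,[-1,0,2],0],
    [-1,[0,0,0],0],
    [-1,[0,0,0],0],
    [-1,[0,0,0],0],
    [-1,[0,0,0],0],
    [-1,[0,0,0],0],
    [-1,[0,0,0],0],
    [-1,[0,0,0],0],
  ],
  newtons=25,
)

```text
t: 5.9
tool_pos: [0.5568, -0.209, 0.0086]
orientation: [-2.846, -1.329, 0.0]
force: [0.8, 0.0, -1.0]
opening: 0.0418
```

Emit:
send_rows(
  targets=[
    [-1,[0,0,0],0],
    [-1,[0,0,0],0],
    [-1,[0,0,-20],0],
    [-1,[0,0,-40],0],
    [-1,[0,0,-45],0],
    [-1,[0,0,-45],0],
    [-1,[0,0,-20],0],
    [-1,[0,0,0],0],
  ],
)

```text
t: 6.7
tool_pos: [0.5591, -0.21, 0.1832]
orientation: [2.841, 1.327, 0.008]
force: [1.1, 0.8, -2.4]
opening: 0.0397
```

Run:
```python
from st import *
W,s,M=snap('w7')
S=optics.read_camera('side');cv2.imwrite('pics/s7.png',S['color'][:,:,::-1])
for p in [(.46,.0,.18),(.44,.05,.18)]: print(M.T@(np.array(p)-s['tool_pos'])*1000)
```

```text
6.75 tcp [ 0.5577 -0.2094  0.1799] th 50.07 tilt 0.18 F [ 0.7 -0.4 -1.9] op 0.0398 q6 0.25
[  97.83482441 -209.3519798    -0.5981588 ]
[ 123.33722334 -256.78206442   -0.71949027]
```

View pics/w7.png

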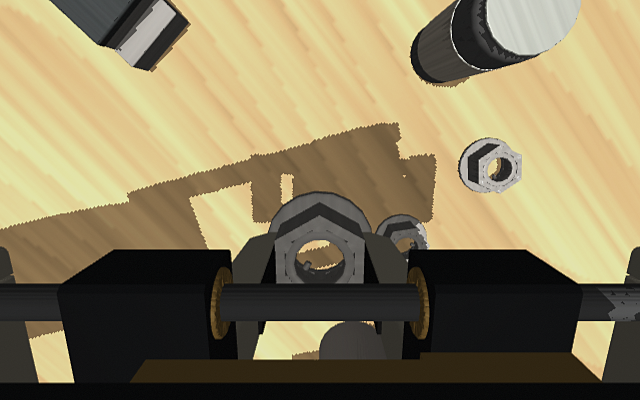

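Emit:
send_rows(
  targets=[
    [-1,[25,-32,0],0],
    [-1,[25,-32,0],0],
    [-1,[25,-32,0],0],
    [-1,[25,-32,0],0],
    [-1,[25,-32,0],0],
    [-1,[0,0,0],-0.14],
    [-1,[0,0,0],-0.14],
    [-1,[0,0,0],-0.14],
    [-1,[0,0,0],-0.14],
    [-1,[0,0,0],-0.14],
    [-1,[0,0,0],0],
    [-1,[0,0,0],0],
  ],
)

```text
t: 8.0
tool_pos: [0.5132, -0.0103, 0.1764]
orientation: [-2.221, -2.218, 0.003]
force: [0.9, -0.9, -1.1]
opening: 0.0402
```

Run:
```python
from st import *
W,s,M=snap('w8')
T=optics.read_camera('top');S=optics.read_camera('side')
np.save('pics/ST8.npy',{'S':S,'T':T},allow_pickle=True)
for n,c in [('side',S),('top',T),('wrist',W)]:
    print(n,[(round(d['confidence'],2),d['point']) for k in ['stud_tip','nut'] for d in optics.cut_out(n,k)])
a=cv2.resize(S['color'][165:225,245:345],None,fx=8,fy=8,interpolation=3)
cv2.imwrite('pics/s8.png',np.clip(a*1.5,0,255).astype(np.uint8)[:,:,::-1])
cv2.imwrite('pics/t8.png',T['color'][:,:,::-1])
```

```text
8.05 tcp [ 0.5135 -0.0104  0.1769] th 89.94 tilt 0.16 F [ 1.   0.9 -1.5] op 0.0397 q6 -0.12
side [(0.74, [284.4, 201.2]), (0.4, [219.7, 152.5]), (0.94, [412.1, 344.2]), (0.76, [417.6, 296.9]), (0.63, [379.5, 316.7]), (0.57, [296.0, 185.7]), (0.19, [338.7, 354.9])]
top [(0.62, [252.3, 227.5]), (0.73, [410.0, 173.5]), (0.62, [414.5, 208.5]), (0.53, [447.0, 196.6])]
wrist [(0.94, [336.9, 73.9]), (0.96, [318.0, 237.8]), (0.39, [337.1, 73.2])]
```

View pics/w8.png

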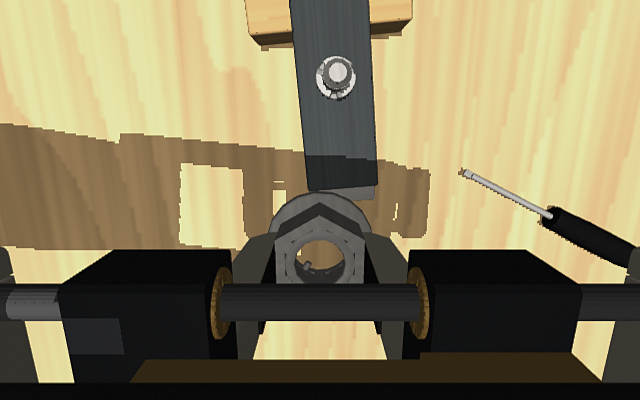

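View pics/s8.png

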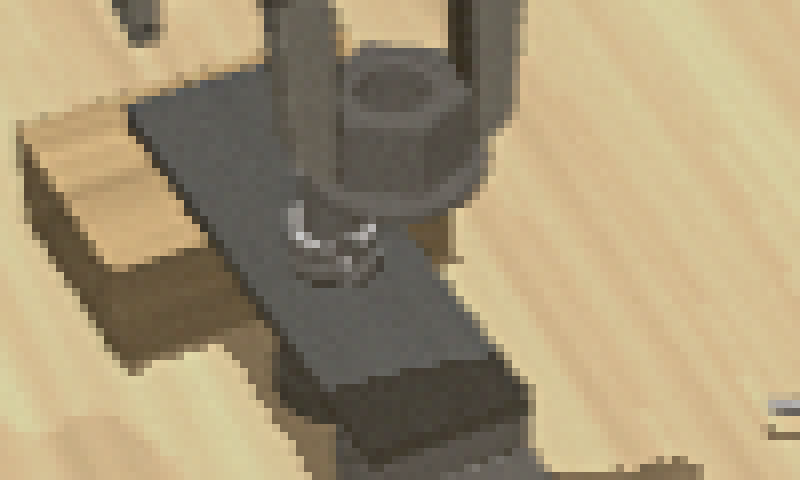

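Run:
```python
from st import *
W=np.load('pics/w8.npy',allow_pickle=True).item()
i=W['color']
a=cv2.resize(i[45:105,300:375],None,fx=8,fy=8,interpolation=3);b=cv2.resize(i[190:290,260:380],None,fx=6,fy=6,interpolation=3)
cv2.imwrite('pics/c8a.png',np.clip(a*1.0,0,255).astype(np.uint8)[:,:,::-1])
cv2.imwrite('pics/c8b.png',np.clip(b*2.0,0,255).astype(np.uint8)[:,:,::-1])
```

```text
(no output)
```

View pics/c8a.png

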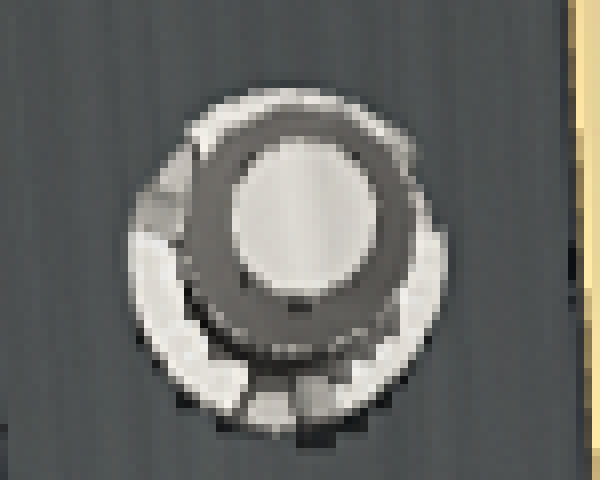

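View pics/c8b.png

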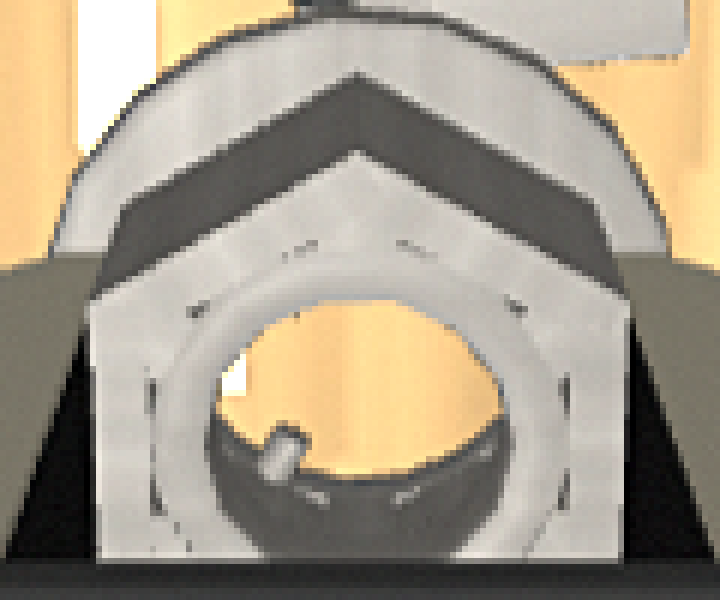

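Run:
```python
from st import *
from scipy.optimize import least_squares
W=np.load('pics/w8.npy',allow_pickle=True).item()
s=robot.read_state();M=R.from_rotvec(s['orientation']).as_matrix();p=s['tool_pos'];print(p)
obs=[((319.1,214.6),23.09,30),((319.1,201.7),23.09,6),((319.1,191.6),28,0)]
def f(v,r=obs):
    return np.concatenate([proj(W,p+M@np.array([v[0]+rr,v[1],v[2]-h])/1000)[0]-uv for uv,rr,h in r])
q=least_squares(f,[0,0,8]);print('nut underside in tool',q.x,q.fun)
q2=least_squares(lambda v:f(v,obs[:2]),[0,0,8]);print(q2.x,q2.fun)
print('tip wrist',plane(W,(337.6,71.4),.104),plane(W,(337.6,71.4),.11))
ST=np.load('pics/ST.npy',allow_pickle=True).item()
for n,(u,v) in [('S',(286,185)),('T',(283,222))]:
    i=ST[n]['color'];k=cv2.resize(i[v-15:v+15,u-20:u+20],None,fx=10,fy=10,interpolation=3);cv2.imwrite(f'pics/tip{n}.png',np.clip(k*1.5,0,255).astype(np.uint8)[:,:,::-1])
```

```text
[ 0.51446372 -0.01046508  0.1787283 ]
nut underside in tool [-5.56659403 -1.24854674 29.43832556] [-0.1194757  -0.2355064   0.06158127  0.56132677  0.07611003 -0.30049269]
[-2.46587396 -1.17879447 18.42471521] [-0.08773436 -0.0012816   0.10067215  0.00147058]
tip wrist [0.52494901 0.08139374 0.104     ] [0.52466904 0.08071571 0.11      ]
```

View pics/tipS.png

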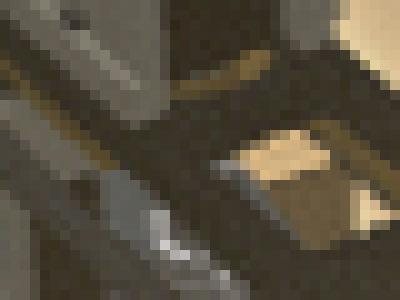

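View pics/tipT.png

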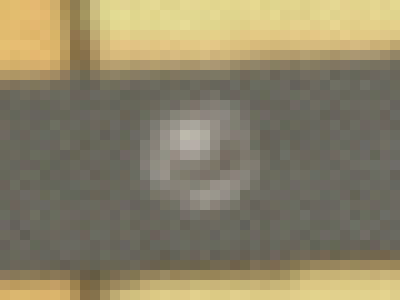

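Run:
```python
from st import *
from scipy.optimize import least_squares
W=np.load('pics/w8.npy',allow_pickle=True).item()
# average state
P=[];
s=robot.read_state();M=R.from_rotvec(s['orientation']).as_matrix()
Rw=R.from_rotvec(W['orientation']).as_matrix()
print('cam in tool', M.T@(W['position']-s['tool_pos'])*1000)
p=s['tool_pos']
obs=[((319.1,214.6),23.09,30),((319.1,201.7),23.09,6),((319.1,191.6),28,0)]
for z in (6.5,8.5,10.5):
    q=least_squares(lambda v:np.concatenate([proj(W,p+M@np.array([v[0]+rr,v[1],z-h])/1000)[0]-uv for uv,rr,h in obs]),[0,0]);print(z,q.x,q.fun.round(1))
ST=np.load('pics/ST.npy',allow_pickle=True).item()
T=ST['T'];tp=(281.3,220.0);print('top',plane(T,tp,.104),tri([(T,tp),(W,(337.6,71.4))]))
# initial side image tip from side0
i=cv2.imread('pics/side0.png')[168:198,266:306];cv2.imwrite('pics/tipS.png',np.clip(cv2.resize(i,None,fx=12,fy=12,interpolation=3)*1.5,0,255).astype(np.uint8))
```

```text
cam in tool [  64.96659559   -0.42690208 -163.25062997]
6.5 [ 0.38304561 -1.14211536] [-0.1  1.5  0.1  0.3  0.1 -2. ]
8.5 [-0.13684205 -1.15140988] [-0.1  1.3  0.1  0.3  0.1 -1.9]
10.5 [-0.65648565 -1.16070118] [-0.1  1.1  0.1  0.4  0.1 -1.7]
top [0.52491856 0.08216433 0.104     ] (array([0.52506966, 0.08192246, 0.10263582]), [array([0.1, 0. ]), array([ 0.1, -0.6])])
```

View pics/tipS.png

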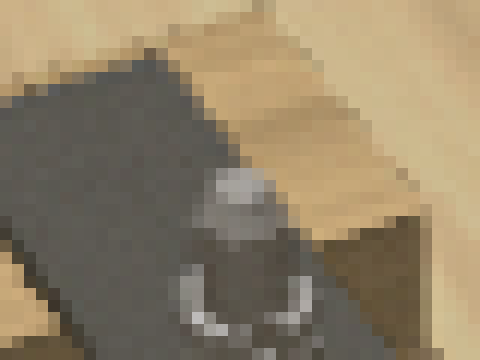

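Emit:
send_rows(
  targets=[
    [-1,[20,6,0],0],
    [-1,[25,6,0],0],
    [-1,[0,0,0],0],
    [-1,[0,0,0],0],
    [-1,[0,0,0],0],
  ],
)

```text
t: 8.95
tool_pos: [0.5262, 0.034, 0.1786]
orientation: [2.218, 2.224, -0.001]
force: [0.6, -0.3, -1.5]
opening: 0.0395
```

Run:
```python
from st import *
ST=np.load('pics/ST.npy',allow_pickle=True).item()
print('side proj of tip',proj(ST['S'],[.525,.0818,.103]),'seen 285.7,182.8')
W,s,M=snap('w9')
i=W['color']
a=cv2.resize(i[100:200,260:380],None,fx=6,fy=6,interpolation=3);
cv2.imwrite('pics/c9.png',np.clip(a*1.0,0,255).astype(np.uint8)[:,:,::-1])
```

```text
side proj of tip [[285.89907605 183.26251677]] seen 285.7,182.8
9.0 tcp [0.5262 0.0339 0.1786] th 90.14 tilt 0.02 F [ 0.8  0.2 -2.5] op 0.0396 q6 -0.04
```

View pics/c9.png

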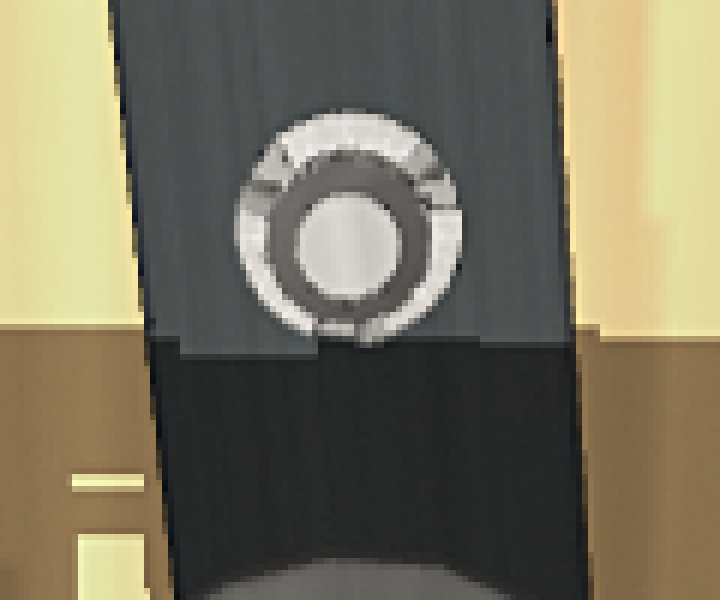

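Run:
```python
from st import *
W=np.load('pics/w9.npy',allow_pickle=True).item()
s=robot.read_state();M=R.from_rotvec(s['orientation']).as_matrix()
w=plane(W,(317.9,140.6),.104);print(w)
# camera-relative: use cam pose & nominal cam in tool [65,-.4,-163.3]; tool-frame from the same image
c=M.T@(w-W['position'])*1000+np.array([65.0,-.43,-163.25]);print('tip in tool',c,'move',c[:2]-np.array([-.14,-1.15]), M.T@(w-s['tool_pos'])*1000)
# hex symmetric check in this image
i=cv2.resize(W['color'][180:290,250:390],None,fx=5,fy=5,interpolation=3);cv2.imwrite('pics/c9b.png',np.clip(i*2.,0,255).astype(np.uint8)[:,:,::-1])
print([np.round(robot.read_state()['tool_pos'],4) for _ in range(3)])
```

```text
[0.52517364 0.08132318 0.104     ]
tip in tool [47.38093675 -1.25181092 76.89954498] move [47.52093675 -0.10181092] [47.42285699 -0.86429423 74.61393367]
[array([0.5262, 0.0339, 0.1786]), array([0.5262, 0.0339, 0.1786]), array([0.5262, 0.0339, 0.1786])]
```

View pics/c9b.png

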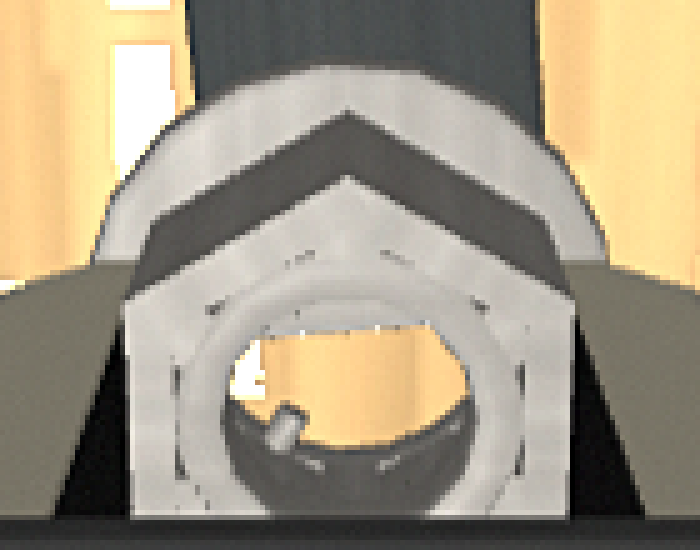

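Emit:
send_rows(
  targets=[
    [-1,[20,0,0],0],
    [-1,[27.5,0,10],0],
    [-1,[0,0,25],0],
    [-1,[0,0,15],0],
    [-1,[0,0,0],0],
    [-1,[0,0,0],0],
  ],
)

```text
t: 9.6
tool_pos: [0.526, 0.0813, 0.1287]
orientation: [-2.219, -2.223, 0.001]
force: [0.2, -0.3, -1.2]
opening: 0.0398
```

Run:
```python
from st import *
W,s,M=snap('w10')
i=cv2.resize(W['color'][190:290,260:380],None,fx=6,fy=6,interpolation=3);cv2.imwrite('pics/c10.png',np.clip(i*2.,0,255).astype(np.uint8)[:,:,::-1])
S=optics.read_camera('side')
a=cv2.resize(S['color'][150:225,235:335],None,fx=8,fy=8,interpolation=3)
cv2.imwrite('pics/s10.png',np.clip(a*1.5,0,255).astype(np.uint8)[:,:,::-1])
```

```text
9.65 tcp [0.5266 0.0814 0.1295] th 90.12 tilt 0.05 F [ 0.3 -0.3 -0.9] op 0.0397 q6 0.06
```

View pics/c10.png

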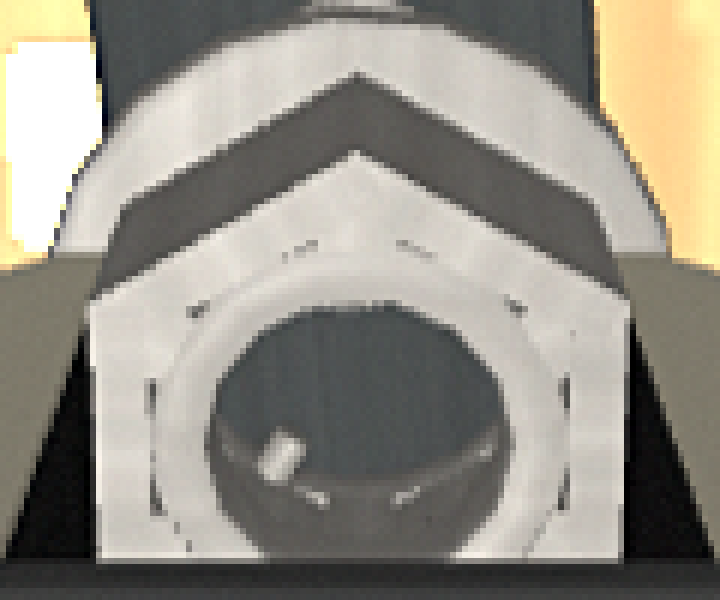

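View pics/s10.png

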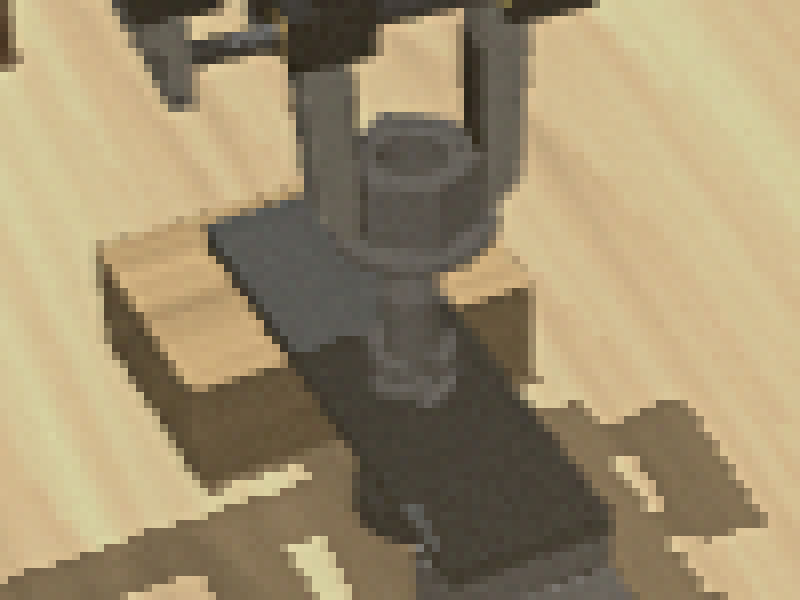

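Run:
```python
from st import *
S=optics.read_camera('side')
for x,y in [(.5250,.0818),(.5262,.0813)]:
    print([((proj(S,[x,y,z])[0]-[235,150])*8).round(0) for z in (.150,.120,.09,.072)])
```

```text
[array([403., 151.]), array([406., 225.]), array([408., 297.]), array([410., 339.])]
[array([407., 151.]), array([410., 225.]), array([412., 297.]), array([414., 339.])]
```

Run:
```python
from st import *
S=optics.read_camera('side'); im=S['color'].copy()
i=cv2.resize(im[158:203,268:312],None,fx=16,fy=13,interpolation=cv2.INTER_NEAREST).astype(float)*1.8
def circ(p,r,z,col):
    a=np.linspace(0,2*np.pi,73);P=np.c_[p[0]+r*np.cos(a),p[1]+r*np.sin(a),z+0*a]
    q=((proj(S,P)-[268,158]+.5)*[16,13]).astype(np.int32);cv2.polylines(i,[q],True,col,1)
i=np.clip(i,0,255).astype(np.uint8).copy()
n=(.5262,.0813)
circ(n,.0113,.150,(255,0,0));circ(n,.028,.126,(255,0,0))
st=(.5252,.0816)
circ(st,.010,.095,(0,255,0));circ(st,.010,.075,(0,255,0));circ(st,.0145,.072,(0,255,0))
cv2.imwrite('pics/s11.png',i[:,:,::-1])
```

```text
(no output)
```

View pics/s11.png

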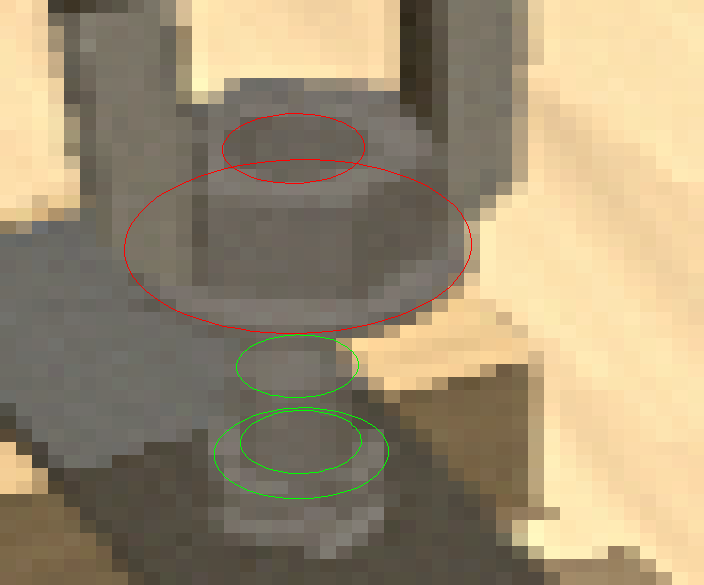

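Emit:
send_rows(
  targets=[
    [-1,[0,0,12],0],
    [-1,[0,0,8],0],
    [-1,[0,0,6],0],
    [-1,[0,0,0],0],
    [-1,[0,0,0],0],
    [-1,[0,0,0],0],
  ],
)

```text
t: 10.4
tool_pos: [0.5264, 0.0821, 0.103]
orientation: [2.218, 2.225, 0.001]
force: [0.6, 0.2, -1.7]
opening: 0.0396
```

Run:
```python
from st import *
W,s,M=snap('w12')
i=cv2.resize(W['color'][190:290,260:380],None,fx=6,fy=6,interpolation=3);cv2.imwrite('pics/c12.png',np.clip(i*2.,0,255).astype(np.uint8)[:,:,::-1])
```

```text
10.45 tcp [0.5265 0.0821 0.1031] th 90.18 tilt 0.04 F [-0.4  0.1 -2.5] op 0.0398 q6 0.06
```

View pics/c12.png

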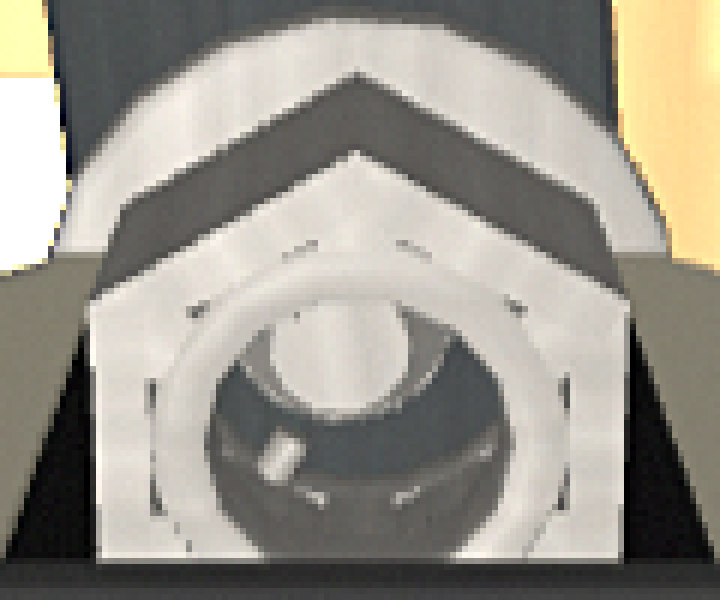

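```bash
cat > ov.py <<'E'
from st import *
def ov(n,out,nut,tip,ztip=.104,tcp=None,crop=(190,290,260,380),f=6,hz=.0215):
    W=np.load(f'pics/{n}.npy',allow_pickle=True).item()
    s=robot.read_state();M=R.from_rotvec(s['orientation']).as_matrix();p=s['tool_pos'] if tcp is None else tcp
    r0,r1,c0,c1=crop
    i=np.clip(cv2.resize(W['color'][r0:r1,c0:c1],None,fx=f,fy=f,interpolation=3)*2.,0,255).astype(np.uint8).copy()
    a=np.linspace(0,2*np.pi,73)
    def circ(xy,r,zz,col):
        P=p+(M@np.c_[xy[0]/1000+r*np.cos(a),xy[1]/1000+r*np.sin(a),0*a].T).T; P[:,2]=zz
        cv2.polylines(i,[((proj(W,P)-[c0,r0]+.5)*f).astype(np.int32)],True,col,1)
    circ(nut,.0113,p[2]+hz,(255,0,0)); circ(nut,.028,p[2]-.0085,(255,0,0)); circ(tip,.006,ztip,(0,200,0)); circ(tip,.010,ztip-.008,(0,200,0))
    cv2.imwrite(f'pics/{out}.png',i[:,:,::-1])
E
python3 - <<'E'
from ov import *
s=robot.read_state();print(s['tool_pos'])
ov('w12','o12',(-.5,-1.1),(-.5,-2.8))
E
```

```text
[0.52647314 0.08214253 0.10306554]
```

View pics/o12.png

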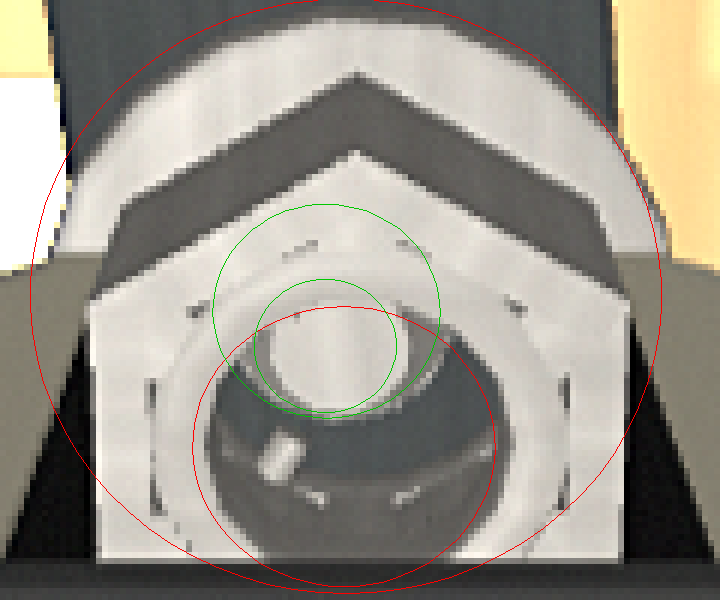

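Emit:
send_rows(
  targets=[
    [-1,[0,-1.7,0],0],
    [-1,[0,0,0],0],
    [-1,[0,0,4],0],
    [-1,[0,0,4],0],
    [-1,[0,0,0],0],
    [-1,[0,0,0],0],
  ],
)

```text
t: 11.05
tool_pos: [0.5242, 0.082, 0.0943]
orientation: [-2.218, -2.224, 0.001]
force: [-0.1, 0.5, -2.2]
opening: 0.0395
```

Run:
```python
from ov import *
W,s,M=snap('w13');print(s['wrist_torque'])
ov('w13','o13',(0,0),(0,0))
```

```text
11.1 tcp [0.5243 0.0821 0.0945] th 90.17 tilt 0.02 F [-0.6  0.2 -1. ] op 0.0398 q6 0.06
[-0.02245214 -0.09249441  0.00527187]
```

View pics/o13.png

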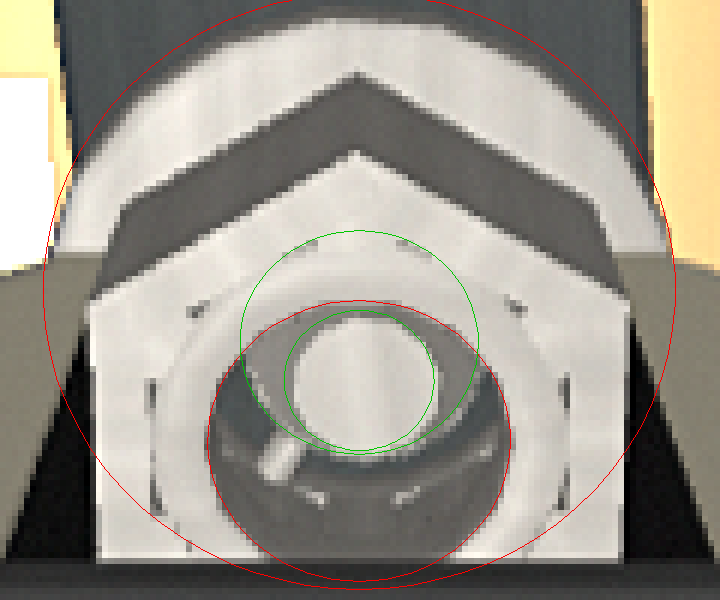

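Emit:
send_rows(
  targets=[
    [-1,[-0.5,0.5,0],0],
    [-1,[0,0,3],0],
    [-1,[0,0,3],0],
    [-1,[0,0,2],0],
    [-1,[0,0,0],0],
    [-1,[0,0,0],0],
  ],
)

```text
t: 11.7
tool_pos: [0.5248, 0.0816, 0.0865]
orientation: [-2.218, -2.225, 0.0]
force: [-1.0, -0.1, -0.9]
opening: 0.0396
```

Run:
```python
from ov import *
W,s,M=snap('w14');print(s['wrist_torque'])
ov('w14','o14',(0,0),(0,0))
```

```text
11.75 tcp [0.5249 0.0816 0.0866] th 90.17 tilt 0.0 F [-1.  -0.2 -2.7] op 0.0395 q6 0.05
[-0.05979274 -0.08834118 -0.00161913]
```

View pics/o14.png

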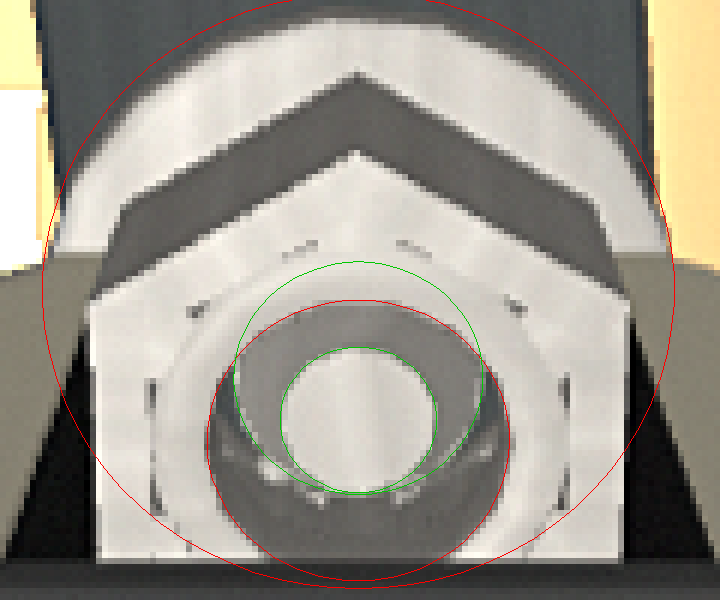

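Emit:
send_rows(
  targets=[
    [-1,[0,0,3],0],
    [-1,[0,0,3],0],
    [-1,[0,0,1],0],
    [-1,[0,0,0],0],
    [-1,[0,0,0],0],
  ],
)

```text
t: 12.25
tool_pos: [0.5249, 0.0816, 0.0796]
orientation: [-2.218, -2.225, 0.0]
force: [0.5, -0.2, -1.7]
opening: 0.0399
```

Emit:
send_rows(
  targets=[
    [-1,[0,0,1],0],
    [-1,[0,0,0],0],
  ],
)

```text
t: 12.45
tool_pos: [0.5249, 0.0816, 0.0786]
orientation: [-2.218, -2.225, 0.0]
force: [-1.1, -0.4, -1.3]
opening: 0.0398
```

Emit:
send_rows(
  targets=[
    [-1,[0,0,0.5],0],
    [-1,[0,0,0],0],
  ],
)

```text
t: 12.65
tool_pos: [0.5249, 0.0816, 0.0781]
orientation: [-2.218, -2.225, 0.0]
force: [-0.5, -0.4, -2.2]
opening: 0.0395
```

Emit:
send_rows(
  targets=[
    [-1,[0,0,0.5],0],
    [-1,[0,0,0],0],
  ],
)

```text
t: 12.85
tool_pos: [0.5249, 0.0816, 0.0776]
orientation: [-2.218, -2.225, 0.0]
force: [0.4, -0.2, -2.2]
opening: 0.0398
```

Emit:
send_rows(
  targets=[
    [-1,[0,0,0.5],0],
    [-1,[0,0,0],0],
  ],
)

```text
t: 13.05
tool_pos: [0.525, 0.0816, 0.0772]
orientation: [2.218, 2.225, 0.0]
force: [-1.3, -0.1, -0.5]
opening: 0.0398
```

Emit:
send_rows(
  targets=[
    [-1,[0,0,0.5],0],
    [-1,[0,0,0],0],
  ],
)

```text
t: 13.25
tool_pos: [0.5251, 0.0816, 0.077]
orientation: [2.218, 2.225, 0.0]
force: [-2.6, 0.1, 3.2]
opening: 0.0399
```

Emit:
send_rows(
  targets=[
    [-1,[0,0,0.5],0],
    [-1,[0,0,0],0],
  ],
)

```text
t: 13.45
tool_pos: [0.5251, 0.0816, 0.0769]
orientation: [2.218, 2.225, 0.0]
force: [-3.8, -2.2, 7.1]
opening: 0.0398
```

Emit:
send_rows(
  targets=[
    [-1,[0,0,-0.8],0],
    [-0.1,[0,0,0],0],
    [-0.1,[0,0,0],0],
    [-0.1,[0,0,0],0],
    [-0.1,[0,0,0],0],
  ],
  newtons=10,
)

```text
t: 13.95
tool_pos: [0.5249, 0.0816, 0.0768]
orientation: [-2.218, -2.225, 0.0]
force: [0.2, 0.1, -0.7]
opening: 0.0416
```

Run:
```python
from ov import *
W,s,M=snap('w15');print(s['wrist_torque'])
ov('w15','o15',(0,0),(0,0))
```

```text
14.0 tcp [0.5249 0.0816 0.0768] th 90.17 tilt 0.01 F [ 0.1 -0.5 -1.8] op 0.0419 q6 0.05
[-0.05387808 -0.10996196  0.06950774]
```

View pics/o15.png

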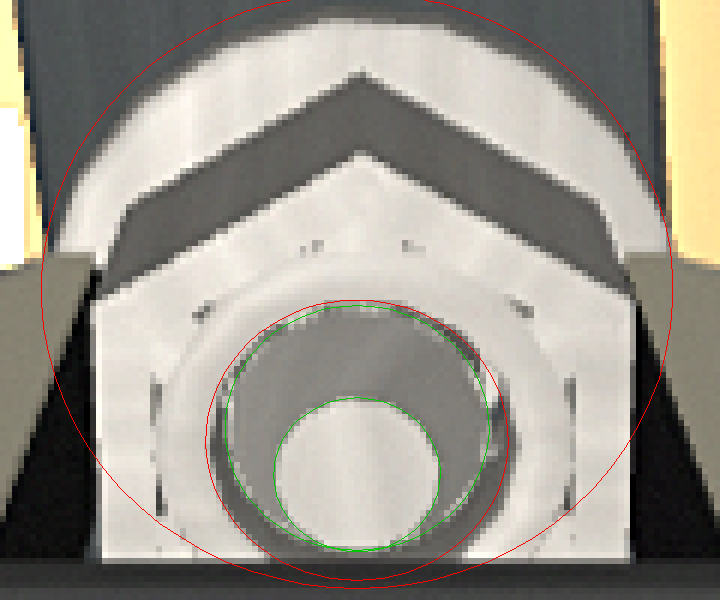

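Emit:
send_rows(
  targets=[
    [-0.1,[0,0,0],-0.06],
    [-0.1,[0,0,0],-0.06],
    [-0.1,[0,0,0],-0.06],
    [-0.1,[0,0,0],-0.06],
    [-0.1,[0,0,0],-0.06],
    [-0.1,[0,0,0],-0.06],
    [-0.1,[0,0,0],-0.06],
    [-0.1,[0,0,0],-0.06],
  ],
)

```text
t: 14.8
tool_pos: [0.525, 0.0816, 0.0769]
orientation: [1.622, 2.69, 0.0]
force: [0.8, -0.1, 0.2]
opening: 0.0417
```

Run:
```python
from ov import *
W,s,M=snap('w16');print(s['wrist_torque'])
ov('w16','o16',(0,0),(0,0))
```

```text
14.85 tcp [0.525  0.0816 0.0769] th 118.02 tilt 0.01 F [0.1 0.4 0.9] op 0.0421 q6 -0.43
[-0.0053456  -0.20352395 -0.02708552]
```

View pics/o16.png

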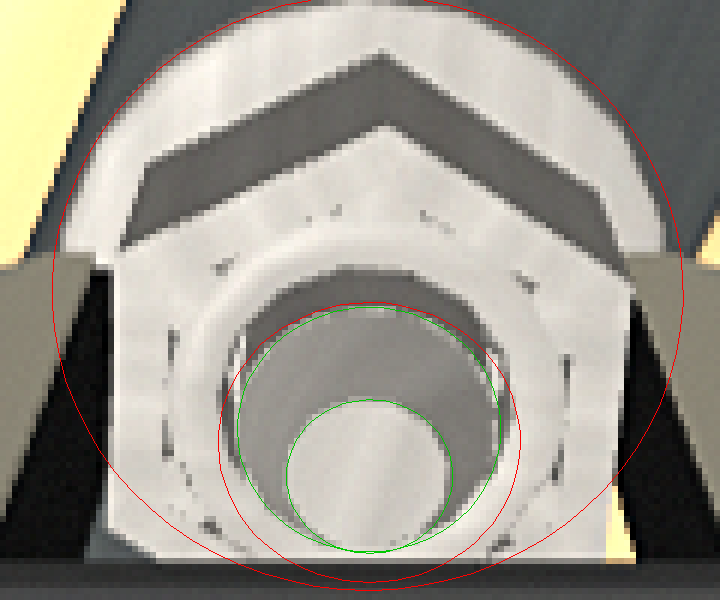

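The bore and hex are further from the camera: hex width went from 540 to 515 crop px, about 8 mm lower, so the nut has dropped into the thread. I'm lowering the fingers to follow, then turning clockwise.

Emit:
send_rows(
  targets=[
    [-0.1,[0,0,3],0],
    [-0.1,[0,0,2],0],
    [-0.1,[0,0,0],0],
  ],
)

```text
t: 15.15
tool_pos: [0.5249, 0.0816, 0.0716]
orientation: [-1.627, -2.687, -0.0]
force: [0.1, 0.5, 0.2]
opening: 0.0418
```

Run:
```python
from ov import *
W,s,M=snap('w17');print(s['wrist_torque'])
ov('w17','o17',(0,0),(0,0),hz=.0185)
```

```text
15.2 tcp [0.5249 0.0816 0.0717] th 117.63 tilt 0.01 F [-0.6 -0.3 -1. ] op 0.0417 q6 -0.42
[-0.01049582 -0.26488697 -0.01614361]
```

View pics/o17.png

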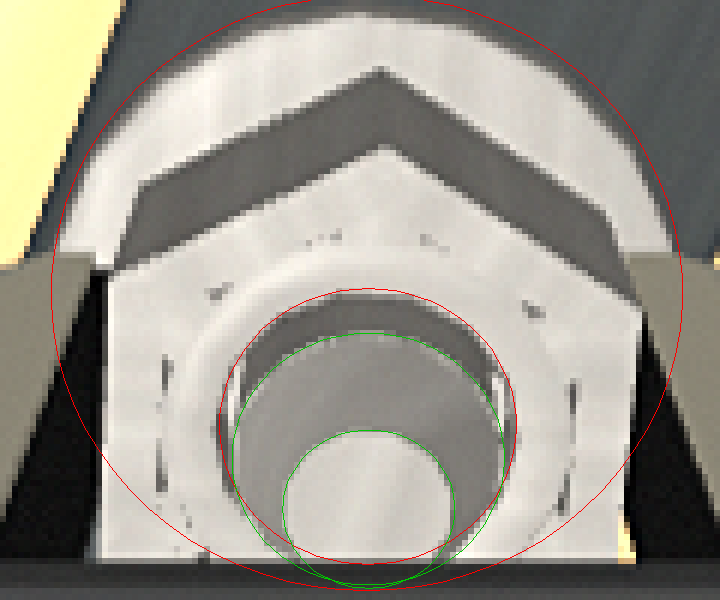

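Rim height gives nut_mid about 20 mm above the seat, so the drop is confirmed. Turning clockwise.

Emit:
send_rows(
  targets=[
    [-0.1,[0,0,0],0.1],
    [-0.1,[0,0,0],0.1],
    [-0.1,[0,0,0.3],0.1],
    [-0.1,[0,0,0.3],0.1],
    [-0.1,[0,0,0.3],0.1],
    [-0.1,[0,0,0.3],0.1],
    [-0.1,[0,0,0.3],0.1],
    [-0.1,[0,0,0.3],0.1],
  ],
)

```text
t: 16.0
tool_pos: [0.5247, 0.0816, 0.0699]
orientation: [-2.548, -1.837, 0.001]
force: [0.2, -0.4, 0.5]
opening: 0.042
```

Run:
```python
from ov import *
W,s,M=snap('w18');print(s['wrist_torque'])
ov('w18','o18',(0,0),(0,0),hz=.0165)
```

```text
16.05 tcp [0.5247 0.0815 0.0699] th 71.22 tilt 0.03 F [0.7 0.2 0.1] op 0.0415 q6 0.39
[-0.06896478 -0.05164291 -0.01421669]
```

View pics/o18.png

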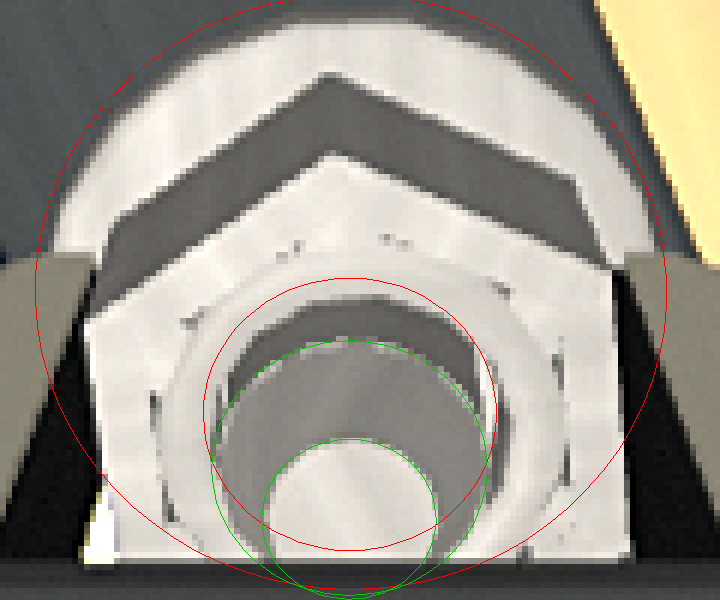

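Emit:
send_rows(
  targets=[
    [-0.1,[0,0,0.4],0.1],
    [-0.1,[0,0,0.4],0.1],
    [-0.1,[0,0,0.4],0.1],
    [-0.1,[0,0,0.4],0.1],
    [-0.1,[0,0,0.4],0.1],
  ],
)

```text
t: 16.55
tool_pos: [0.5247, 0.0816, 0.068]
orientation: [-2.922, -1.153, 0.001]
force: [0.6, 1.4, 0.1]
opening: 0.0422
```

Run:
```python
from ov import *
W,s,M=snap('w19');print(s['wrist_torque'])
ov('w19','o19',(0,0),(0,0),hz=.085-s['tool_pos'][2])
```

```text
16.6 tcp [0.5247 0.0816 0.068 ] th 42.7 tilt 0.03 F [-0.1 -0.2 -0.1] op 0.0419 q6 0.88
[-0.06980416 -0.07641406  0.00453859]
```

View pics/o19.png

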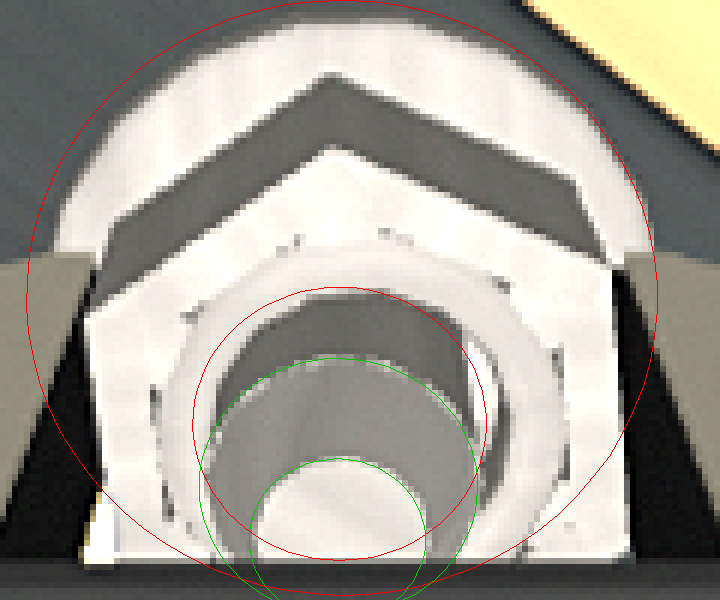

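Emit:
send_rows(
  targets=[
    [-0.1,[1.1,-1.2,0],0],
    [-0.1,[0,0,0.4],0.09],
    [-0.1,[0,0,0.4],0.09],
    [-0.1,[0,0,0.4],0.09],
    [-0.1,[0,0,0.4],0.09],
    [-0.1,[0,0,0],0],
  ],
)

```text
t: 17.2
tool_pos: [0.525, 0.0833, 0.0666]
orientation: [-3.08, -0.618, -0.0]
force: [-0.8, -0.7, -0.3]
opening: 0.0418
```

Run:
```python
from ov import *
W,s,M=snap('w20');print(s['wrist_torque'])
ov('w20','o20',(0,0),(0,0),hz=.085-s['tool_pos'][2])
S=optics.read_camera('side');a=cv2.resize(S['color'][150:225,235:335],None,fx=8,fy=8,interpolation=3)
cv2.imwrite('pics/s20.png',np.clip(a*1.5,0,255).astype(np.uint8)[:,:,::-1])
```

```text
17.25 tcp [0.5249 0.0833 0.0666] th 22.83 tilt 0.0 F [ 0.6  0.2 -0.1] op 0.0418 q6 1.23
[-0.02988559 -0.06710082 -0.0477384 ]
```

View pics/o20.png

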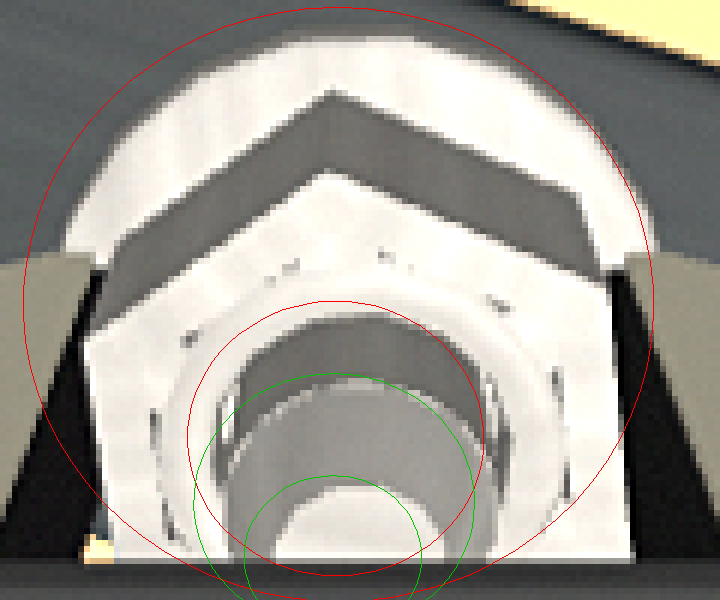

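View pics/s20.png

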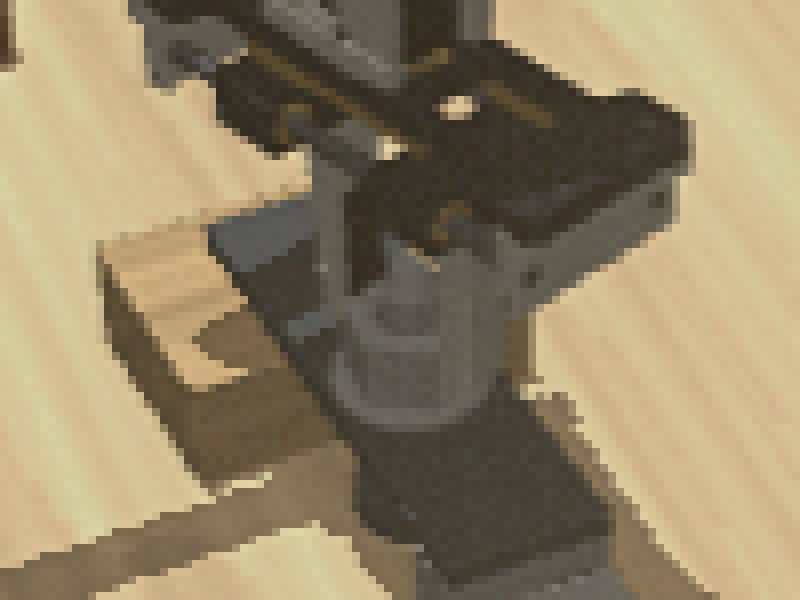

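Emit:
send_rows(
  targets=[
    [-0.1,[0,0,0.5],0.07],
    [-0.1,[0,0,0.5],0.07],
    [-0.1,[0,0,0],0.06],
    [-0.1,[0,0,0],0],
  ],
)

```text
t: 17.7
tool_pos: [0.5253, 0.0833, 0.0659]
orientation: [3.126, 0.308, 0.001]
force: [1.6, -0.1, 1.2]
opening: 0.0422
```

Run:
```python
from ov import *
W,s,M=snap('w21');print(s['wrist_torque'])
# rim at candidate heights
Wd=W;p=s['tool_pos']
ov('w21','o21',(1.5,1.5),(1.5,1.5),hz=.085-s['tool_pos'][2])
```

```text
17.75 tcp [0.5252 0.0832 0.0658] th 11.33 tilt 0.04 F [ 0.9 -0.5  0.8] op 0.0418 q6 1.43
[-1.04522703e-03 -1.36174323e-01 -6.73231381e-05]
```

View pics/o21.png

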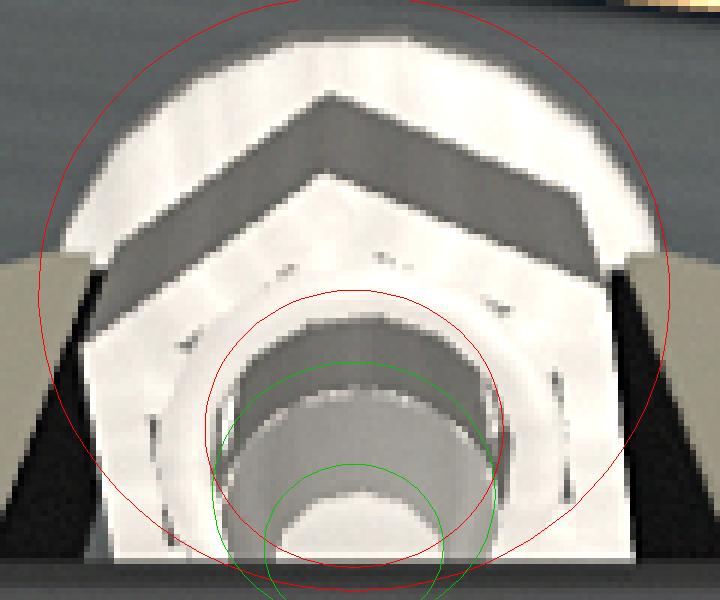

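Emit:
send_rows(
  targets=[
    [0.5,[0,0,0],0],
    [0.5,[0,0,0],0],
    [0.5,[0,0,0],0],
    [0.5,[0,0,-20],0],
    [0.5,[0,0,-40],0],
    [0.5,[0,0,-40],0],
    [0.5,[-40,0,-20],0],
    [0.5,[-40,0,0],0],
    [0.5,[0,0,0],0],
    [0.5,[0,0,0],0],
  ],
)

```text
t: 18.75
tool_pos: [0.4461, 0.0677, 0.1857]
orientation: [3.127, 0.304, 0.002]
force: [0.3, 0.7, -0.4]
opening: 0.0696
```

Run:
```python
from ov import *
W,s,M=snap('w22')
S=optics.read_camera('side');np.save('pics/s22.npy',{**S},allow_pickle=True)
i=np.clip(cv2.resize(S['color'][165:215,260:315],None,fx=12,fy=12,interpolation=cv2.INTER_NEAREST)*1.5,0,255).astype(np.uint8).copy()
a=np.linspace(0,2*np.pi,73)
def circ(r,z,c):
    P=np.c_[.5252+r*np.cos(a),.0826+r*np.sin(a),z+0*a];cv2.polylines(i,[((proj(S,P)-[260,165]+.5)*12).astype(np.int32)],True,c,1)
circ(.028,.055,(255,0,0));circ(.028,.061,(255,0,0));circ(.0113,.085,(255,0,0));circ(.006,.104,(0,255,0))
cv2.imwrite('pics/s22.png',i[:,:,::-1])
```

```text
18.8 tcp [0.4468 0.0678 0.1858] th 11.12 tilt 0.07 F [ 0.8 -0.4 -0.1] op 0.0698 q6 1.41
```

View pics/w22.png

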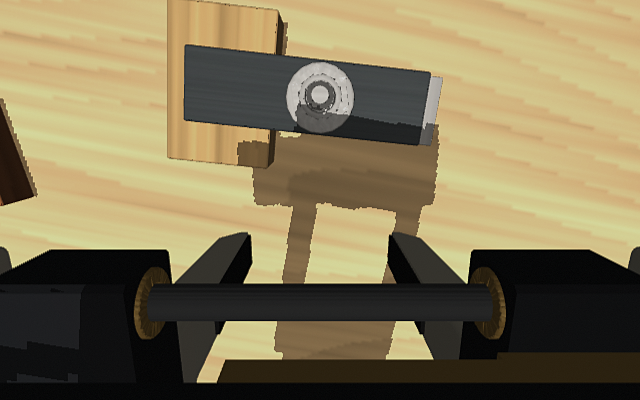

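View pics/s22.png

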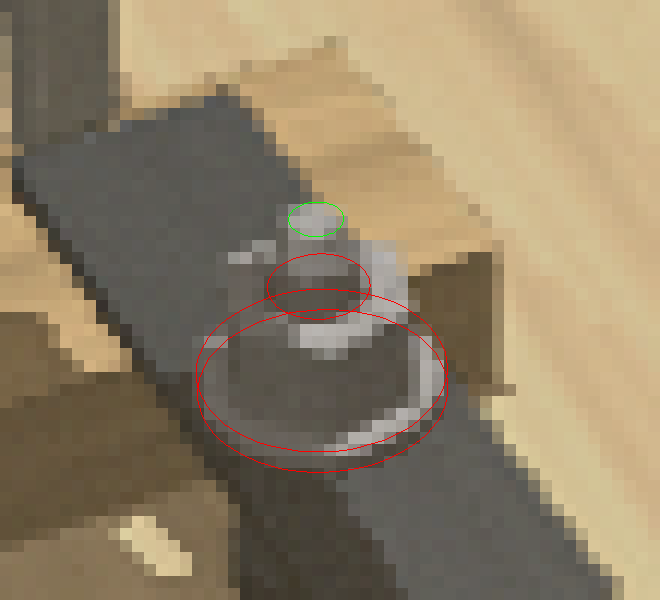

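Run:
```python
from ov import *
def ang(n,pts,z):
    W=np.load(f'pics/{n}.npy',allow_pickle=True).item()
    P=np.array([plane(W,(260+(x+.5)/6-.5,190+(y+.5)/6-.5),z) for x,y in pts])
    d=np.diff(P,axis=0);return np.degrees(np.arctan2(d[:,1],d[:,0])).round(1),(np.linalg.norm(d,axis=1)*1000).round(1)
print('w17',ang('w17',[(108,272),(383,148),(640,308)],.0902))
print('w20',ang('w20',[(85,338),(328,171),(607,283)],.086))
for z in (.085,.087,.09): print('w21',z,ang('w21',[(83,342),(326,175),(607,287)],z))
W=np.load('pics/w22.npy',allow_pickle=True).item()
i=cv2.resize(W['color'][50:145,270:370],None,fx=6,fy=6,interpolation=3)
cv2.imwrite('pics/c22.png',i[:,:,::-1])
```

```text
w17 (array([52.8, -5.2]), array([22.7, 23. ]))
w20 (array([-31.7, -90. ]), array([22.4, 22.5]))
w21 0.085 (array([ -43.1, -101.3]), array([22.5, 22.7]))
w21 0.087 (array([ -43.1, -101.3]), array([22.2, 22.3]))
w21 0.09 (array([ -43.1, -101.3]), array([21.7, 21.9]))
```

View pics/c22.png

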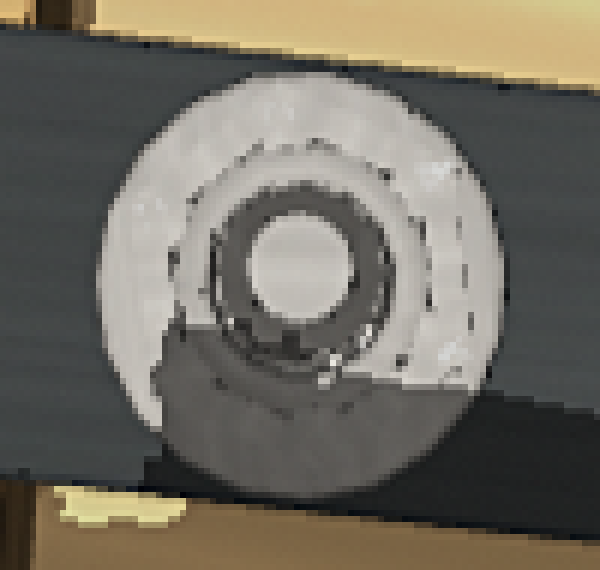

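Run:
```python
from ov import *
s=robot.read_state();print(s['t'],s['force'])
print(ticket.close_job())
```

```text
18.85 [ 0.28774069  0.65914494 -0.15854193]
the job is handed in; nothing more can be done
None
```

I set the leftmost flange nut over the stud, backed it off until it dropped into the thread, and turned it down to the strap. The job was handed in at 18.9 s of the 70 s. No verdict is reported, so the result rests on my own checks.

**What I did**
- I gripped the nut across its flats and lowered it over the stud, centring it by looking through its bore. It rested on the lands at the expected height, with a peak reading of about 7 N.
- Held loosely, it was backed off about 0.5 rad counter-clockwise and dropped about 8 mm. After the drop, nut_mid stood about 20 mm above the seat, within the 22.8 mm limit.
- I then turned it clockwise about 96 degrees, where 80 was expected to reach the strap and 110 to be tight. I let go and backed the gripper well clear.

**Last checks**
- In the side view, outlines drawn for a seated nut match the flange, bore and stud tip to about half a pixel (roughly 1 mm).
- The nut is centred on the stud in the wrist view, and no force was felt after release.

**What disagreed or went unchecked**
- The wrist camera was 1–2 mm off sideways, so I corrected the nut's position three times: twice before landing and once while turning.
- One wrist reading midway showed the nut sinking less than the turn implied; later views agreed with it being seated.
- Final height is known only to about 1–2 mm, against the 1.5 mm limit.
- I did not measure the flange's tilt separately, or the bystanders' positions afterwards. I felt no contact with any of them.

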